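# Brush off the jar mat and slide the jars home

## Task

Lift the brush up out of the sprung jaws of its rail and with it sweep all the broken cork chunks off the mat and well into the crumb pan, never touching a chunk with the fingers; then stand the brush on its bristles somewhere clear of the mat and the pan. After the chunks are in the pan, push every hexagonal jar standing on the worktop across onto the mat so that each is centred on a hexagon of its own (any hexagon), keeping the jars upright and sliding, not lifted. Leave everything else where it is.

Things in the scene. Friction and masses are not known exactly. Their poses are not given: they have to be found in the camera images.
- brush: Block brush without a handle: a light wooden back 140 long x 36 wide x 24 high on top of a stiff, rigid block of black bristles 140 x 34 x 34 high; 58 high in all, about 0.18 kg. Origin at the centre of the bristles' underside, x along its length, z up. Take it from above across the 36 mm wooden back, at the middle of its length.
- rail: Fixed aluminium rail on the worktop at the left: a bar 180 long x 46 wide x 30 high on two feet. The brush starts in it, standing lengthways on the bar, held by two sprung jaws. It is quite free of them once its origin is 115 mm above the worktop. Origin at the centre of the rail's underside, x along the rail.
- jaw_left (a joint): Sprung steel jaw along the rail's +y side, slides outward, 0 (closed) to 0.012 m. Its two noses, 40 to 64 mm either side of the middle and up to 116 mm high, overhang the brush's back; the middle 80 mm is free for the fingers. A straight upward pull of about 5 to 15 N spreads both jaws about 5 mm and frees the brush.
- jaw_right (a joint): The same jaw on the rail's -y side, 0 (closed) to 0.012 m outward.
- mat: Thin black mat (1 mm, just a surface to slide over) 134 x 356 with three outlined hexagons in a row; fixed. Origin at its centre, y along the row (towards the crumb pan), x across it, away from the robot. Left of the crumb pan, level with the mat, the worktop is bare from x = 0.55 to 0.75 and up to y = 0.45.
- pan: Fixed steel crumb pan at the left end of the mat, open mouth facing the mat. Sheet floor level with the worktop (no step), three walls 35 high, 8 thick. Inside 190 across (its x) by 150 deep (its y). Origin on the floor at the middle of the inside; y points inwards: mouth at y = -75 mm, back wall at +75 mm. The mouth is about 9 mm from the mat's end; its axes are nearly the mat's.
- spot0 (a point): Centre of a hexagon outlined on the mat (108 mm across flats), the one farthest from the crumb pan, on the surface. The hexagons are 115 mm apart.
- spot1 (a point): Centre of a hexagon outlined on the mat (108 mm across flats), the one in the middle of the row that runs towards the crumb pan, on the surface. The hexagons are 115 mm apart.
- spot2 (a point): Centre of a hexagon outlined on the mat (108 mm across flats), the one nearest to the crumb pan, on the surface. The hexagons are 115 mm apart.
- jar0: Filled hexagonal glass jar, about 0.4 to 0.7 kg, 84 mm across flats, 97 across corners, glass 80 high, with a fixed cork-coloured stopper about 50 wide on top, 101 high in all. Starts on the worktop between the robot and the mat. Origin at the centre of its underside, z up, corners along its x. All jars are alike; it may be absent.
- jar1: Filled hexagonal glass jar, about 0.4 to 0.7 kg, 84 mm across flats, 97 across corners, glass 80 high, with a fixed cork-coloured stopper about 50 wide on top, 101 high in all. Starts on the worktop between the robot and the mat. Origin at the centre of its underside, z up, corners along its x. All jars are alike; it may be absent.
- jar2: Filled hexagonal glass jar, about 0.4 to 0.7 kg, 84 mm across flats, 97 across corners, glass 80 high, with a fixed cork-coloured stopper about 50 wide on top, 101 high in all. Starts on the worktop between the robot and the mat. Origin at the centre of its underside, z up, corners along its x. All jars are alike; it may be absent.
- chunk0: Broken piece of a cork trivet, a flat chunk about 44 x 37 x 22 high, 30 g, lying on the mat. Origin at the centre of its underside. It may be absent.
- chunk1: Broken piece of a cork trivet, a flat chunk about 44 x 37 x 22 high, 30 g, lying on the mat. Origin at the centre of its underside. It may be absent.
- chunk2: Broken piece of a cork trivet, a flat chunk about 44 x 37 x 22 high, 30 g, lying on the mat. Origin at the centre of its underside. It may be absent.
- chunk3: Broken piece of a cork trivet, a flat chunk about 44 x 37 x 22 high, 30 g, lying on the mat. Origin at the centre of its underside. It may be absent.
- mill: Bystander: chrome pepper mill, 54 wide, 176 high, standing right of the jars. Origin at its underside.
- clipbox: Bystander: yellow plastic clip-lid container, 110 x 70 x 55 high, between the jars and the rail. Origin at its underside.
- mug: Bystander: white mug, 80 wide, 90 high, far left. Origin at its underside.
- bowl: Bystander: white bowl, 110 wide, 45 high, beyond the mat. Origin at its underside.
- oil: Bystander: green oil bottle, 60 wide, 220 high, at the right. Origin at its underside.
- spatula: Bystander: wooden-handled spatula, 260 long, lying beyond the mat. Origin near its middle.
Things that resemble listed ones, but are neither listed nor needed, are in the scene too. What is shaped like the chunk1 but yellow is not meant. Leave any red look-alike of the brush alone.

How it is judged (in metres and radians):
On the way, in this order (a step that is already met when the one before it is completed fails the run):
1. the brush is lifted clear of the rail's jaws (z of brush in the frame of rail above 0.11 m), for 0.1 s.
2. every chunk is in the crumb pan (x of chunk0 in the frame of pan between -0.095 and 0.095 m and y of chunk0 in the frame of pan between -0.065 and 0.08 m and height (world z) of each of chunk0, chunk1, chunk2, chunk3 below 0.04 m and x of chunk1 in the frame of pan between -0.095 and 0.095 m and y of chunk1 in the frame of pan between -0.065 and 0.08 m and x of chunk2 in the frame of pan between -0.095 and 0.095 m and y of chunk2 in the frame of pan between -0.065 and 0.08 m and x of chunk3 in the frame of pan between -0.095 and 0.095 m and y of chunk3 in the frame of pan between -0.065 and 0.08 m), for 0.2 s.
3. every jar stands on a hexagon ((horizontal distance between jar0 and spot0 below 0.022 m or horizontal distance between jar0 and spot1 below 0.022 m or horizontal distance between jar0 and spot2 below 0.022 m) and angle between each of jar0, jar1, jar2's own z axis and vertical below 0.1 rad and (horizontal distance between jar1 and spot0 below 0.022 m or horizontal distance between jar1 and spot1 below 0.022 m or horizontal distance between jar1 and spot2 below 0.022 m) and (horizontal distance between jar2 and spot0 below 0.022 m or horizontal distance between jar2 and spot1 below 0.022 m or horizontal distance between jar2 and spot2 below 0.022 m)), for 0.2 s.
At the end, for the whole second after the job is handed in: Every chunk is in the pan (centre 10 mm past the mouth or more), every jar upright within 22 mm of the centre of a hexagon of its own, the brush upright on its bristles over 80 mm from every hexagon's centre and over 105 mm from the pan's, all released and at rest (all of step 2 and all of step 3 and angle between brush's own z axis and vertical below 0.15 rad and linear speed of each of brush, jar0, jar1, jar2, chunk0, chunk1, chunk2, chunk3 below 0.02 m/s and horizontal distance between brush and pan above 0.105 m and horizontal distance between brush and spot0 above 0.08 m and horizontal distance between brush and spot1 above 0.08 m and horizontal distance between brush and spot2 above 0.08 m); the robot touches nothing.
It fails at once if a chunk is touched by the fingers (over 1 N) (contact force between the fingers and chunk0 above 1 N or contact force between the fingers and chunk1 above 1 N or contact force between the fingers and chunk2 above 1 N or contact force between the fingers and chunk3 above 1 N).
It fails at once if a jar is lifted off the surface (25 mm) or knocked over (height (world z) of any of jar0, jar1, jar2 above 0.025 m or angle between any of jar0, jar1, jar2's own z axis and vertical above 0.5 rad).
It fails at once if a bystander is moved by more than 50 mm (distance of any of mill, clipbox, mug, bowl, oil, spatula from where it was at the start of the episode above 0.05 m).
Of jar0, jar1, jar2 only 2 to 3 are there at a start; the rules pass over those that are not, and their reading is None.
Of chunk0, chunk1, chunk2, chunk3 only 2 to 4 are there at a start; the rules pass over those that are not, and their reading is None.
At some moment in a run one of jar0, jar1, jar2 may be knocked a few centimetres aside while the robot is not near it.
It also fails if it takes over 210 s, if anything falls off the work surface, if the arm or the gripper's body presses on something with over 40 N, if the wrist force passes 120 N, or if a joint passes its speed limit or range.

## Robot

A 7-joint arm with a two-finger parallel gripper is mounted at the origin on the work surface. World frame = base frame: x ahead of the robot, y to its left, z up, the work surface at z = 0. Lengths are in mm, angles in rad, forces in N, time in s.
With the tool pointing down it reaches from about 400 to 875 mm from the base axis. Payload 4.4 kg.
Tool frame: the origin (TCP) lies on the centre line of the jaws, within the pads' length; the fingertips stand 14 mm ahead of it and the grasp point (between the pads) lies 5 mm behind it (tips_ahead is the distance from the TCP to the fingertips, in mm); z points along the fingers, y is the line along which they close (so a half turn about z gives the same grasp; the last joint's range is limited). The gripper opens to 85 mm and grips with 20 to 120 N. Pads are 22 mm wide; open, the fingers measure 114 mm over their backs; the gripper's body (76 mm by 85 mm) begins 54 mm behind the grasp point. The pads swing forward as they close: fully open they stand 13 mm farther back than shut.
Start: joints at [1.123, 0.628, 0.038, 1.517, -0.027, 0.996, -0.02], TCP at [242.212, -603.201, 245.313] pointing down, gripper open.
Joint ranges: [-3.06, 3.06], [-0.37, 2.12], [-1.25, 1.32], [0.18, 2.47], [-1.1, 4.24], [0.23, 1.98], [-2.94, 2.94]. Speed limits (rad/s): [2.57, 2.57, 3.14, 3.14, 3.14, 3.14, 3.14].

## Interface

Orientations are given as [roll, pitch, yaw] about the fixed x, y, z axes, in that order (R = Rz(yaw) Ry(pitch) Rx(roll)).
In Python, from cell import * gives the robot as it stands.
- The arm moves only by the tool move_arm, never from a script. Its argument "rows" is text: rows parted by semicolons, each of 7 numbers parted by spaces: the shift along the tool's x, y, z scaled (see below), then the turn, a rotation vector about the tool's x, y, z scaled (see below), then the closure, from -1 (fully open) to 1 (shut). A call has 1 to 12 rows; each row is the pose to reach, as a shift and turn from the pose commanded when the call began, along the tool's axes at that moment; what a row does not reach only later rows make up. The controller multiplies each number of a shift by 0.3 m and each number of a turn by pi/2 rad. A row lasts 1/12 s, in which the tool goes at most 41.7 mm and 7.16 degrees, less where a joint would pass 70% of its speed; a pose out of reach is approached as far as the arm can. A call with a number of a shift or a turn outside -1 to 1 is refused whole. A call with a gripper value outside its range is refused whole. The fingers move at their own pace and stop on an object; the grip force is fixed at half the most. Time passes only in rows, so rows that repeat a pose let the fingers close. It gives the time, the measured TCP pose, the force, the opening and the grip force at its end, in the units of the state.
- read_state(): the state, without advancing time (a new reading comes with each control period).
- get_image(name): name is "scene" or "top"; returns a dict with "img" (384x512x3 uint8, red, green, blue), "vfov" (degrees; the focal length in pixels is half the picture's height over the tangent of half this angle, whatever the lens; pixels are square), "cx", "cy" (the principal point, pixels), "extrinsics" (4x4, takes a point from camera to world coordinates). Camera axes: x right, y up, looking along -z (the intrinsics and any distortion apply to the point x, -y, -z); pixel columns grow to the right and rows downward; lengths in mm; the calibration is good to about 2 mm. A picture is of the moment at which its call begins. There is no depth.
- finish_job(): hands the job in; it is judged then, once.
The state is a dict: "clock": time; "qpos": joint angles; "qd": joint speeds; "tau": joint torques, N m; "eef_pos": TCP position; "tool_rot": TCP orientation; "force": force on the tool from outside, world axes, zero at the start; "torque": the same for the moment, N m; "width": finger opening in mm; "gripper_force": force on a finger pad.
Only numpy, scipy, OpenCV 4.12 (cv2) and the standard library are available. Lean on these libraries where they do the work, as an engineer would, in place of code of your own. Each camera call takes 0.05 s, during which the arm holds its last target. There are 200 camera calls.

## Working session

There is one attempt and no reset: what is moved stays moved. The work goes in short steps, Python scripts to look and compute and a tool call to move; the robot and the scene stay as the last step left them, time stands still between calls to the robot, and variables do not carry over. Pictures are saved under pics/ and viewed, at most 14 in all, crops included, and the job is handed in when it is done.

Besides the shell and the picture viewer there is one more tool, called after ">>>" in YAML: its name, and indented under it one key for each argument. move_arm: Moves the arm, as the interface text tells. Its arguments: {"type":"object","properties":{"rows":{"type":"string"}},"required":["rows"]}

```bash
mkdir -p pics; ls; python3 - <<'E'
from cell import *
import cv2
for n in("scene","top"):
    d=get_image(n); cv2.imwrite(f"pics/{n}0.png",d["img"][:,:,::-1]); print({k:v for k,v in d.items() if k!="img"})
print(read_state())
E
```

```text
pics
{'vfov': 52.82175632203492, 'cx': 258.71666772180333, 'cy': 187.3288222087482, 'extrinsics': array([[ 3.87644752e-01, -6.99244101e-01,  6.00657334e-01,
         1.32847593e+03],
       [ 9.21694239e-01,  2.83739159e-01, -2.64521870e-01,
        -3.08568713e+02],
       [ 1.45353502e-02,  6.56162919e-01,  7.54479256e-01,
         9.94479060e+02],
       [ 0.00000000e+00,  0.00000000e+00,  0.00000000e+00,
         1.00000000e+00]])}
{'vfov': 57.51951566622519, 'cx': 251.38606574097508, 'cy': 188.02484544687417, 'extrinsics': array([[-1.88524790e-02,  9.80200463e-01, -1.97108185e-01,
         3.80917039e+02],
       [-9.99786984e-01, -2.01382717e-02, -4.52076687e-03,
         7.08936209e-01],
       [-8.40067597e-03,  1.96980970e-01,  9.80371320e-01,
         1.18997274e+03],
       [ 0.00000000e+00,  0.00000000e+00,  0.00000000e+00,
         1.00000000e+00]])}
{'clock': 0.1, 'qpos': array([ 1.12318849,  0.6292157 ,  0.03845168,  1.51827108, -0.02701374,
        0.99633146, -0.02004256]), 'qd': array([-0.00148718, -0.00400998,  0.0009284 , -0.00184503, -0.00084997,
        0.00115902, -0.00068863]), 'tau': array([ 1.84285156e-03, -5.64533257e+01,  1.22973327e+00, -1.93974191e+01,
        1.11746634e-02,  5.42641836e-03, -4.81618756e-06]), 'eef_pos': array([ 242.01443941, -602.67779966,  244.5047672 ]), 'tool_rot': array([-3.13988503e+00,  8.13495868e-06,  3.81752140e-01]), 'force': array([-0.77993575, -0.15930266, -0.33705455]), 'torque': array([ 0.03776202, -0.02758547, -0.01758399]), 'gripper_force': 0.0, 'width': 85.02273612507129}
```

View pics/scene0.png

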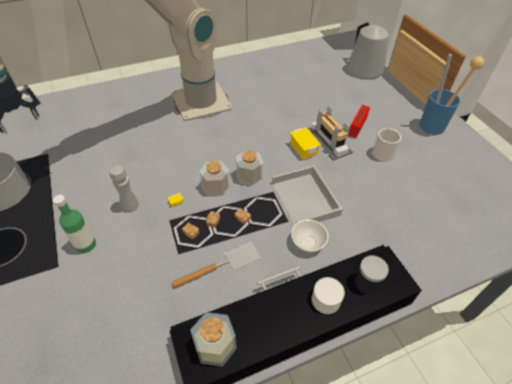

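View pics/top0.png

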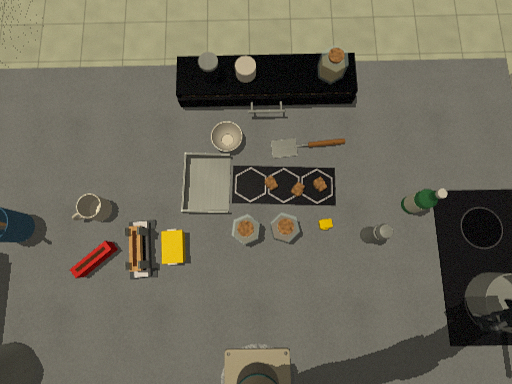

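Scene: brush (light back in rail) at top (140,248); red look-alike at (93,259); pan (207,183); mat with 3 chunks at (271,183),(297,189),(320,184); yellow decoy chunk (326,224); two jars (246,229),(285,228); the jar on the black shelf (333,65) is not on the worktop's start area.

```bash
cat > h.py <<'E'
from cell import *
import numpy as np, cv2
def cam(n):
    d=get_image(n); d["f"]=d["img"].shape[0]/2/np.tan(np.radians(d["vfov"])/2); return d
def ray(d,u,v):
    r=np.array([(u-d["cx"])/d["f"],-(v-d["cy"])/d["f"],-1]); E=d["extrinsics"]; return E[:3,3],E[:3,:3]@r
def pt(d,u,v,z):
    o,r=ray(d,u,v); return (o+r*(z-o[2])/r[2])[:2]
def proj(d,p):
    E=d["extrinsics"]; c=E[:3,:3].T@(np.array(p)-E[:3,3]); return d["cx"]+d["f"]*c[0]/-c[2], d["cy"]+d["f"]*c[1]/c[2]
def blobs(m,lo=15):
    n,l,s,c=cv2.connectedComponentsWithStats(m.astype(np.uint8)); return [(s[i,4],c[i],s[i,:4]) for i in range(1,n) if s[i,4]>=lo],l
def cork(d):
    h=cv2.cvtColor(d["img"],cv2.COLOR_RGB2HSV).astype(int); return (h[...,0]>4)&(h[...,0]<20)&(h[...,1]>95)&(h[...,2]>70)
E
python3 - <<'E'
from h import *
np.set_printoptions(precision=1,suppress=True)
a,b=cam("top"),cam("scene")
for n,d in(("top",a),("scene",b)):
    B,_=blobs(cork(d))
    for s,c,r in B: print(n,s,c,r,'z22',pt(d,*c,22),'z101',pt(d,*c,101),'z0',pt(d,*c,0))
cv2.imwrite("pics/c1.png",cv2.resize(a["img"][125:285,65:345,::-1],None,fx=2.85,fy=2.85,interpolation=cv2.INTER_CUBIC))
cv2.imwrite("pics/c2.png",cv2.resize(b["img"][90:270,160:380,::-1],None,fx=3.3,fy=3.3,interpolation=cv2.INTER_CUBIC))
E
```

```text
top 194 [336.   54.9] [329  48  16  16] z22 [1108.9 -314.7] z101 [1059.6 -293.4] z0 [1122.6 -320.6]
top 187 [326.4 142.4] [308 139  37   8] z22 [ 772.9 -258.6] z101 [ 746.4 -241.1] z0 [ 780.3 -263.5]
top 128 [270.5 182.4] [265 175  13  15] z22 [634.  -59.6] z101 [616.9 -55.6] z0 [638.7 -60.8]
top 135 [319.4 183.7] [313 176  14  16] z22 [ 626.1 -226.1] z101 [ 609.5 -210.8] z0 [ 630.7 -230.4]
top 127 [297.5 188.7] [291 182  14  14] z22 [ 610.2 -150.5] z101 [ 594.7 -140.3] z0 [ 614.5 -153.4]
top 210 [285.3 226. ] [278 218  16  17] z22 [ 484.4 -104.4] z101 [477.4 -97.3] z0 [ 486.3 -106.4]
top 211 [245.2 228.1] [237 220  17  17] z22 [480.1  29.4] z101 [473.4  27.4] z0 [482.   29.9]
top 18 [  2.2 223.9] [  0 222   6   4] z22 [510.  844.7] z101 [501.2 787.6] z0 [512.4 860.6]
top 531 [134.6 248.5] [128 226  15  46] z22 [420.  395.4] z101 [417.4 368.7] z0 [420.8 402.9]
top 119 [ 89.8 258.9] [ 76 247  29  25] z22 [389.1 541.2] z101 [388.6 504.6] z0 [389.3 551.4]
scene 3713 [422.4  59.1] [388  15  77  89] z22 [ 103.7 1063.6] z101 [203.2 952.2] z0 [  76.  1094.7]
scene 233 [469.6  73. ] [447  57
[... 256 characters left out ...]
5.9]
scene 130 [248.9 156. ] [242 151  14  12] z22 [403.7  57.5] z101 [478.8  27.7] z0 [382.7  65.8]
scene 147 [213.4 166.9] [207 161  14  13] z22 [407.8 -77.5] z101 [482.5 -96.2] z0 [386.9 -72.2]
scene 172 [242.  215.5] [234 208  17  16] z22 [642.5 -61.4] z101 [698.2 -81.5] z0 [627.  -55.8]
scene 179 [212.6 218.5] [206 211  15  16] z22 [ 618.6 -150.3] z101 [ 676.3 -163.2] z0 [ 602.5 -146.7]
scene 209 [190.3 230.2] [182 222  18  17] z22 [ 634.9 -226.6] z101 [ 691.2 -233.2] z0 [ 619.2 -224.7]
scene 303 [193.3 275.5] [172 264  45  24] z22 [ 784.7 -261.5] z101 [ 828.9 -265.3] z0 [ 772.4 -260.4]
scene 440 [211.6 329.2] [200 318  24  24] z22 [ 946.9 -261.7] z101 [ 977.9 -265.5] z0 [ 938.3 -260.7]
```

View pics/c1.png

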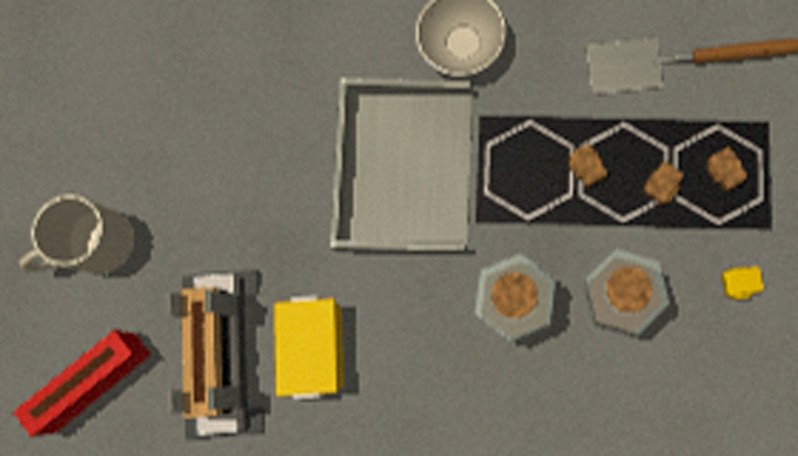

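View pics/c2.png

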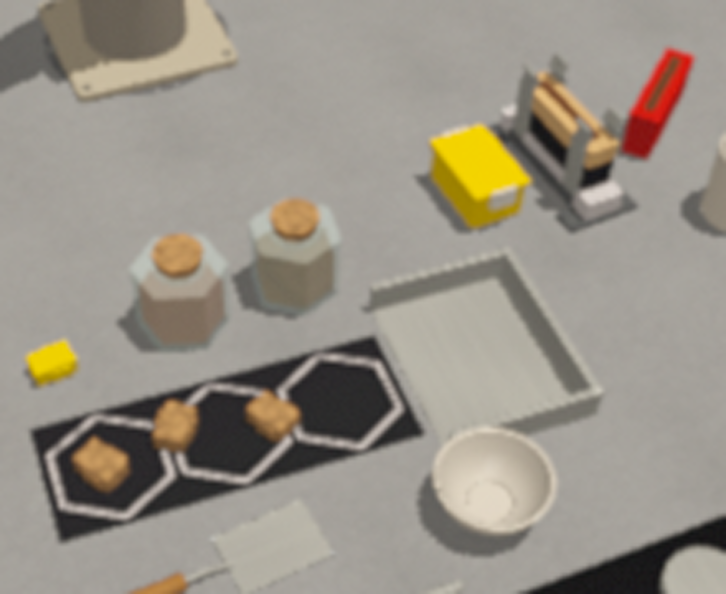

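```bash
python3 - <<'E'
from h import *
np.set_printoptions(precision=1,suppress=True)
a,b=cam("top"),cam("scene")
def tri(p,q):
    o1,r1=ray(a,*p);o2,r2=ray(b,*q)
    s=np.linalg.lstsq(np.c_[r1,-r2],o2-o1,rcond=None)[0]; x,y=o1+r1*s[0],o2+r2*s[1]; return (x+y)/2,np.linalg.norm(x-y)
T=lambda x,y:(65+x/2.85-.3,125+y/2.85-.3); S=lambda x,y:(160+x/3.3-.3,90+y/3.3-.3)
print("stripe c",tri(T(201,344),S(575,106)),"ends",tri(T(201,304),S(539,76)),tri(T(201,385),S(613,137)))
for n,d,box in(("top",a,(155,225,215,345)),("scene",b,(190,255,160,295))):
    g=d["img"].max(2); m=np.zeros(g.shape,bool); r=box; m[r[0]:r[1],r[2]:r[3]]=g[r[0]:r[1],r[2]:r[3]]<55
    m=cv2.morphologyEx(m.astype(np.uint8),cv2.MORPH_CLOSE,np.ones((5,5)))
    B,l=blobs(m,300); s=max(B,key=lambda t:t[0])
    ids=l[l>0]; k=np.argmax(np.bincount(ids)); vu=np.argwhere(l==k)
    P=np.array([pt(d,u,v,1) for v,u in vu],np.float32); hull=cv2.convexHull(P)
    R=cv2.minAreaRect(hull); print(n,"mat",R,cv2.boxPoints(R))
for nm,p in(("outer far-left",(342,79)),("outer near-left",(332,249)),("mouth far",(475,81)),("mouth near",(470,251))): print(nm,pt(a,*T(*p),35))
for nm,p in(("mouthnear",(370,290)),("leftnear",(505,248)),("leftfar",(601,390))): print("S",nm,pt(b,*S(*p),35))
for nm,p in(("clip",[(275,302),(335,298),(342,393),(277,394)]),): print(nm,[pt(a,*T(*q),55) for q in p])
print("brush top corners z102",[pt(a,*T(*q),102) for q in((181,289),(219,288),(219,413),(181,417))])
for nm,p in(("bowl",(463,35)),): print(nm,pt(a,*T(*p),45))
for p in[(195,278),(236,276),(238,432),(197,436)]: print("rail",pt(a,*T(*p),0),pt(a,*T(*p),30))
E
```

```text
stripe c (array([428.9, 372.8,  99.7]), np.float64(10.624669964302152)) ends (array([457.3, 324.2, 183. ]), np.float64(34.44269739323395)) (array([397. , 428.2,   6. ]), np.float64(65.12518913722715))
top mat ((628.5597534179688, -105.17877197265625), (355.1697692871094, 131.69895935058594), 87.44590759277344) [[ 554.9 -279.7]
 [ 686.4 -285.5]
 [ 702.3   69.3]
 [ 570.7   75.2]]
scene mat ((630.2133178710938, -102.57621765136719), (347.64324951171875, 125.94952392578125), 87.41697692871094) [[ 559.5 -273.4]
 [ 685.3 -279.1]
 [ 701.    68.2]
 [ 575.1   73.9]]
outer far-left [742.9 233.3]
outer near-left [536.3 241.1]
mouth far [736.9  72.5]
mouth near [530.8  79.9]
S mouthnear [541.1  85.6]
S leftnear [539.8 241.9]
S leftfar [742.5 237.6]
clip [array([474.3, 300.5]), array([477.5, 232.4]), array([371.8, 222.4]), array([372., 295.])]
brush top corners z102 [array([486.6, 391.5]), array([486.9, 349.9]), array([353.7, 344.2]), array([350.3, 384.6])]
bowl [792.  86.]
rail [509.4 412. ] [506.1 401.6]
rail [510.8 362.8] [507.5 353.7]
rail [329.3 353.3] [330.6 344.4]
rail [325.6 400.8] [327.  390.7]
```

```bash
cat >> h.py <<'E'
from scipy.spatial.transform import Rotation as Ro
def go(*tg):
    "targets (x,y,z,yaw) tool down -> row numbers from the present pose"
    s=read_state(); R=Ro.from_euler('xyz',s["tool_rot"])
    print(np.round(s["eef_pos"],1),np.round(s["tool_rot"],3),round(s["width"],1),np.round(s["force"],1),round(s["clock"],1))
    for x,y,z,w in tg:
        d=R.inv().apply(np.array([x,y,z])-s["eef_pos"])/300; t=(R.inv()*Ro.from_euler('xyz',[np.pi,0,w])).as_rotvec()/(np.pi/2)
        print((x,y,z,w),np.round(d,3),np.round(t,3),"rows",round(max(np.linalg.norm(d)*300/41.7,np.linalg.norm(t)*90/7.16),1))
E
python3 - <<'E'
from h import *
np.set_printoptions(precision=1,suppress=True)
a,b=cam("top"),cam("scene")
def tri(p,q):
    o1,r1=ray(a,*p);o2,r2=ray(b,*q)
    s=np.linalg.lstsq(np.c_[r1,-r2],o2-o1,rcond=None)[0]; x,y=o1+r1*s[0],o2+r2*s[1]; return (x+y)/2,np.linalg.norm(x-y)
T=lambda x,y:(65+x/2.85-.3,125+y/2.85-.3); S=lambda x,y:(160+x/3.3-.3,90+y/3.3-.3)
print(tri(T(201,304),S(613,137)),tri(T(201,385),S(539,76)))
cv2.imwrite("pics/c3.png",np.hstack([cv2.resize(a["img"][220:280,115:165,::-1],None,fx=8,fy=8,interpolation=cv2.INTER_CUBIC),cv2.resize(b["img"][100:160,310:360,::-1],None,fx=8,fy=8,interpolation=cv2.INTER_CUBIC)]))
for n,u,v in(("mill",386,232),): print(n,pt(a,u,v,176))
print("oil",pt(a,441,194,220))
go((400,-560,330,.38),(560,-200,330,.05),(560,200,330,.05),(419,371,330,.05))
E
```

```text
(array([476.3, 386.4,  86.7]), np.float64(25.4387572762827)) (array([382.7, 359.4, 113. ]), np.float64(3.4033492775456877))
mill [ 447.9 -379.1]
oil [ 547.9 -526.4]
[ 242.2 -603.1  245.2] [-3.1 -0.   0.4] 85.5 [ 0.   0.4 -0.2] 0.4
(400, -560, 330, 0.38) [ 0.5  0.1 -0.3] [-0. -0.  0.] rows 4.4
(560, -200, 330, 0.05) [ 1.5 -0.9 -0.3] [-0.   0.   0.2] rows 12.5
(560, 200, 330, 0.05) [ 2.  -2.1 -0.3] [-0.   0.   0.2] rows 20.8
(419, 371, 330, 0.05) [ 1.8 -2.8 -0.3] [-0.   0.   0.2] rows 23.8
```

View pics/c3.png

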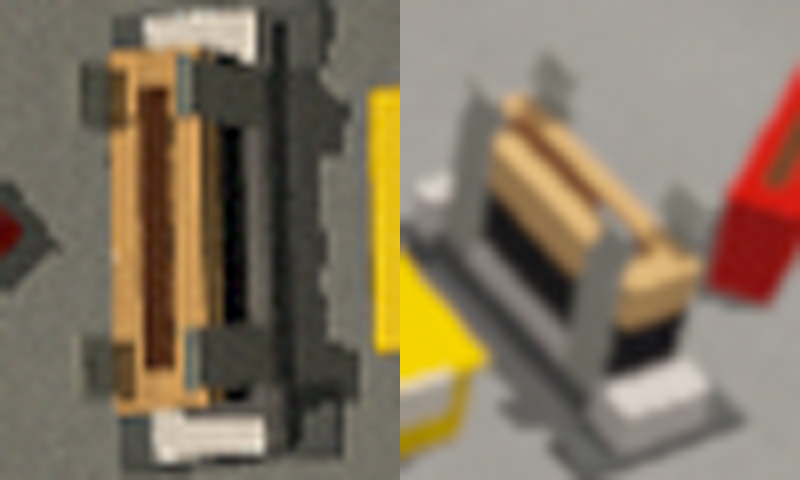

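```bash
python3 - <<'E'
from h import *
np.set_printoptions(precision=1,suppress=True)
a,b=cam("top"),cam("scene")
for z in(85,90,95,100,105,110): print(z,pt(a,134.6,248.5,z),pt(b,332.6,123.7,z))
# expected projections of brush-top corners in scene crop coordinates
c,s=np.cos(.05),np.sin(.05)
for z in(88,96,104):
  q=pt(a,134.6,248.5,z)
  print(z,[np.round([(proj(b,[q[0]+c*i-s*j,q[1]+s*i+c*j,z])[0]-309.5)*8+400,(proj(b,[q[0]+c*i-s*j,q[1]+s*i+c*j,z])[1]-99.5)*8]) for i,j in((-70,-18),(-70,18),(70,18),(70,-18))])
# rail white ends, top crop
for z in (30,45): print("rail",z,[pt(a,114.5+x/8,219.5+y/8,z) for x,y in((145,12),(257,12),(265,458),(155,462))])
E
```

```text
85 [418. 374.] [421.9 380. ]
90 [417.8 372.3] [426.9 376.2]
95 [417.7 370.6] [431.9 372.5]
100 [417.5 368.9] [436.8 368.7]
105 [417.3 367.3] [441.8 364.9]
110 [417.2 365.6] [446.8 361.1]
88 [array([454., 110.]), array([520.,  90.]), array([688., 268.]), array([620., 291.])]
96 [array([451.,  97.]), array([517.,  77.]), array([685., 256.]), array([617., 278.])]
104 [array([448.,  84.]), array([514.,  64.]), array([683., 243.]), array([614., 266.])]
rail 30 [array([510.3, 403.4]), array([509.4, 356.7]), array([329.1, 346.2]), array([328.4, 390.6])]
rail 45 [array([508.6, 398.2]), array([507.7, 352.1]), array([329.8, 341.8]), array([329. , 385.6])]
```

>>> move_arm:
  rows: "0 0 -0.15 0 0 0 -1;0 0 -0.3 0 0 0 -1;0.14 0.03 -0.3 0 0 0 -1;0.28 0.06 -0.3 0 0 0 -1;0.42 0.08 -0.3 0 0 0 -1;0.55 0.08 -0.3 0 0 0 -1;0.68 0.0 -0.3 0 0 0 -1;0.78 -0.1 -0.3 0 0 0 -1;0.88 -0.2 -0.3 0 0 0 -1;0.98 -0.3 -0.3 0 0 0 -1;1 -0.4 -0.3 0 0 0 -1;1 -0.4 -0.3 0 0 0 -1"

```text
clock: 1.5
eef_pos: [478.3, -370.0, 335.2]
tool_rot: [-3.135, -0.003, 0.393]
force: [-1.2, 0.5, -0.2]
width: 85.1
gripper_force: 0.0
```

>>> move_arm:
  rows: "0.09 -0.1 0 0 0 0.02 -1;0.18 -0.2 0 0 0 0.04 -1;0.27 -0.3 0 0 0 0.06 -1;0.36 -0.4 0 0 0 0.09 -1;0.45 -0.5 0 0 0 0.12 -1;0.54 -0.6 0 0 0 0.15 -1;0.62 -0.7 0 0 0 0.18 -1;0.70 -0.79 0 0 0 0.2 -1;0.76 -0.86 0 0 0 0.215 -1;0.79 -0.95 0 0 0 0.215 -1;0.8 -1 0 0 0 0.215 -1;0.8 -1 0 0 0 0.215 -1"

```text
clock: 2.5
eef_pos: [586.5, -7.0, 335.3]
tool_rot: [-3.139, 0.0, 0.051]
force: [0.1, -0.8, -0.3]
width: 85.3
gripper_force: 0.0
```

```bash
python3 - <<'E'
from h import *
go((585,200,330,.056),(419,373,330,.056),(419,373,130,.056),(419,373,75,.056))
E
```

```text
[586.5  -7.  335.3] [-3.139  0.     0.051] 85.3 [ 0.1 -0.8 -0.3] 2.5
(585, 200, 330, 0.056) [ 0.03  -0.689  0.02 ] [-0.002  0.    -0.003] rows 5.0
(419, 373, 330, 0.056) [-0.493 -1.294  0.022] [-0.002  0.    -0.003] rows 10.0
(419, 373, 130, 0.056) [-0.493 -1.292  0.688] [-0.002  0.    -0.003] rows 11.1
(419, 373, 75, 0.056) [-0.493 -1.291  0.872] [-0.002  0.    -0.003] rows 11.8
```

>>> move_arm:
  rows: "0 -0.12 0 0 0 0 -1;0 -0.25 0 0 0 0 -1;-0.02 -0.38 0 0 0 0 -1;-0.05 -0.5 0 0 0 0 -1;-0.1 -0.6 0 0 0 0 -1;-0.18 -0.7 0 0 0 0 -1;-0.25 -0.8 0 0 0 0 -1;-0.33 -0.9 0 0 0 0 -1;-0.4 -1 0 0 0 0 -1;-0.49 -1 0 0 0 0 -1;-0.493 -1 0 0 0 -0.003 -1;-0.493 -1 0 0 0 -0.003 -1"

```text
clock: 3.5
eef_pos: [425.7, 280.1, 335.8]
tool_rot: [3.141, -0.001, 0.05]
force: [-0.3, -0.4, 0.4]
width: 85.4
gripper_force: 0.0
```

>>> move_arm:
  rows: "0 -0.1 0.05 0 0 0 -1;0 -0.2 0.15 0 0 0 -1;0 -0.28 0.27 0 0 0 -1;0 -0.292 0.4 0 0 0 -1;0 -0.292 0.5 0 0 0 -1;0 -0.292 0.6 0 0 0 -1;0 -0.292 0.67 0 0 0 -1;0 -0.292 0.67 0 0 0 -1;0 -0.292 0.67 0 0 0 -1"

```text
clock: 4.25
eef_pos: [423.3, 366.8, 133.6]
tool_rot: [3.14, 0.0, 0.046]
force: [0.6, 0.4, -0.0]
width: 85.6
gripper_force: 0.0
```

```bash
python3 - <<'E'
from h import *
go((419,373,75,.056))
a,b=cam("top"),cam("scene")
cv2.imwrite("pics/c4.png",np.hstack([cv2.resize(a["img"][210:290,100:180,::-1],None,fx=5,fy=5,interpolation=cv2.INTER_CUBIC),cv2.resize(b["img"][80:160,290:370,::-1],None,fx=5,fy=5,interpolation=cv2.INTER_CUBIC)]))
E
```

```text
[423.3 366.8 133.6] [3.14  0.    0.046] 85.6 [ 0.6  0.4 -0. ] 4.2
(419, 373, 75, 0.056) [-0.013 -0.022  0.195] [ 0.001  0.    -0.006] rows 1.4
```

View pics/c4.png

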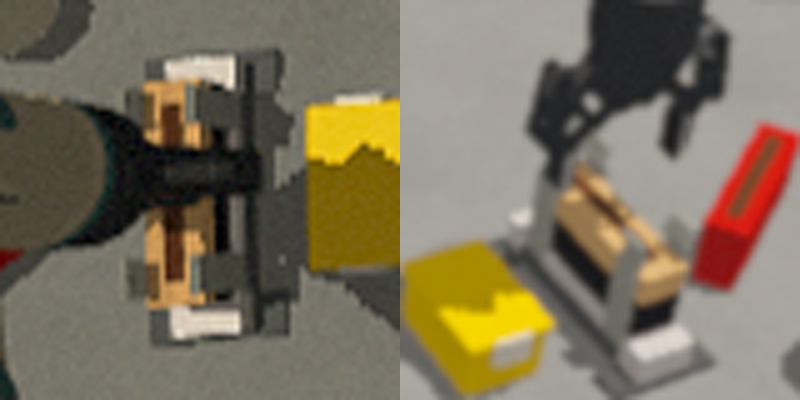

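The gripper is above the middle of the wooden back, fingers either side (scene crop ~ (600,160)). Descend and grip.

>>> move_arm:
  rows: "-0.013 -0.022 0.05 0 0 -0.006 -1;-0.013 -0.022 0.1 0 0 -0.006 -1;-0.013 -0.022 0.15 0 0 -0.006 -1;-0.013 -0.022 0.185 0 0 -0.006 -1;-0.013 -0.022 0.185 0 0 -0.006 -1;-0.013 -0.022 0.185 0 0 -0.006 -1"

```text
clock: 4.85
eef_pos: [418.1, 375.0, 79.6]
tool_rot: [-3.141, -0.001, 0.058]
force: [-0.1, 0.6, 0.4]
width: 85.4
gripper_force: 0.0
```

>>> move_arm:
  rows: "0 0 0 0 0 0 0;0 0 0 0 0 0 0.3;0 0 0 0 0 0 0.6;0 0 0 0 0 0 1;0 0 0 0 0 0 1;0 0 0 0 0 0 1;0 0 0 0 0 0 1;0 0 0 0 0 0 1;0 0 0 0 0 0 1;0 0 0 0 0 0 1;0 0 0 0 0 0 1"

```text
clock: 5.77
eef_pos: [417.8, 375.4, 79.6]
tool_rot: [-3.141, -0.001, 0.058]
force: [-0.5, -0.6, 5.5]
width: 34.7
gripper_force: 60.4
```

>>> move_arm:
  rows: "0 0 -0.02 0 0 0 1;0 0 -0.04 0 0 0 1;0 0 -0.06 0 0 0 1;0 0 -0.09 0 0 0 1;0 0 -0.13 0 0 0 1;0 0 -0.18 0 0 0 1;0 0 -0.23 0 0 0 1;0 0 -0.3 0 0 0 1;0 0 -0.37 0 0 0 1;0 0 -0.4 0 0 0 1;0 0 -0.4 0 0 0 1;0 0 -0.4 0 0 0 1"

```text
clock: 6.77
eef_pos: [417.5, 374.7, 199.2]
tool_rot: [-3.141, -0.001, 0.058]
force: [-0.2, 0.1, -2.4]
width: 34.8
gripper_force: 62.5
```

```bash
python3 - <<'E'
from h import *
go((560,250,215,.0),(600,50,215,-.0445),(616,-300,215,-.0445),(616,-300,53,-.0445))
a,b=cam("top"),cam("scene")
cv2.imwrite("pics/c5.png",np.hstack([cv2.resize(a["img"][190:290,80:180,::-1],None,fx=4,fy=4,interpolation=cv2.INTER_CUBIC),cv2.resize(b["img"][60:160,280:380,::-1],None,fx=4,fy=4,interpolation=cv2.INTER_CUBIC)]))
E
```

```text
[417.5 374.7 199.2] [-3.141e+00 -1.000e-03  5.800e-02] 34.8 [-0.2  0.1 -2.4] 6.8
(560, 250, 215, 0.0) [ 0.45   0.443 -0.052] [-0.    -0.     0.037] rows 4.6
(600, 50, 215, -0.0445) [ 0.545  1.116 -0.053] [-0.    -0.     0.065] rows 8.9
(616, -300, 215, -0.0445) [ 0.531  2.284 -0.053] [-0.    -0.     0.065] rows 16.9
(616, -300, 53, -0.0445) [0.53  2.284 0.487] [-0.    -0.     0.065] rows 17.2
```

View pics/c5.png

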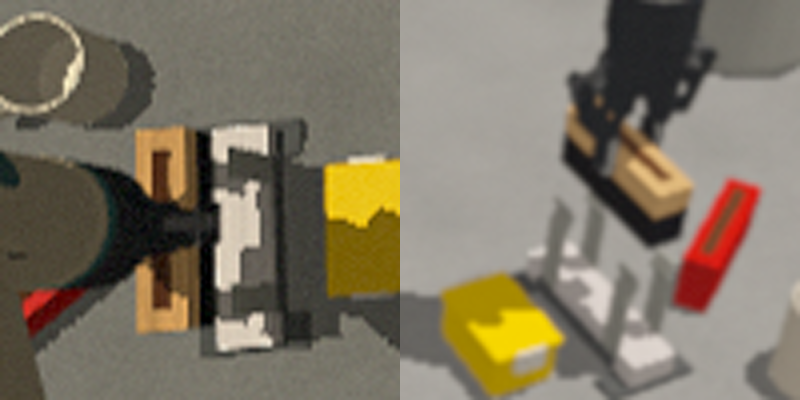

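The brush is held level and clear of the rail. Carry it to the far right end of the mat.

>>> move_arm:
  rows: "0.08 0.08 0 0 0 0.01 1;0.17 0.17 0 0 0 0.02 1;0.27 0.27 0 0 0 0.03 1;0.36 0.37 0 0 0 0.04 1;0.44 0.46 0 0 0 0.05 1;0.49 0.57 0 0 0 0.065 1;0.52 0.68 0 0 0 0.065 1;0.535 0.79 0 0 0 0.065 1;0.54 0.9 0 0 0 0.065 1;0.54 0.97 0 0 0 0.065 1;0.54 1 0 0 0 0.065 1;0.54 1 0 0 0 0.065 1"

```text
clock: 7.87
eef_pos: [596.1, 81.2, 197.5]
tool_rot: [3.139, 0.002, -0.049]
force: [0.8, -1.3, -2.8]
width: 34.8
gripper_force: 62.5
```

>>> move_arm:
  rows: "0 0.1 0 0 0 0 1;0.01 0.22 0 0 0 0 1;0.02 0.34 0 0 0 0 1;0.03 0.46 0 0 0 0 1;0.04 0.58 0 0 0 0 1;0.06 0.7 0 0 0 0 1;0.06 0.82 0 0 0 0 1;0.06 0.92 0 0 0 0 1;0.06 1 0 0 0 0 1;0.06 1 0 0 0 0 1;0.06 1 0 0 0 0 1"

```text
clock: 8.78
eef_pos: [601.5, -215.3, 197.9]
tool_rot: [-3.14, 0.001, -0.045]
force: [0.5, 1.8, -2.7]
width: 35.0
gripper_force: 62.3
```

```bash
python3 - <<'E'
from h import *
go((618,-302,180,-.0445),(618,-302,60,-.0445),(618,-302,53,-.0445))
E
```

```text
[ 601.5 -215.3  197.9] [-3.14e+00  1.00e-03 -4.50e-02] 35.0 [ 0.5  1.8 -2.7] 8.8
(618, -302, 180, -0.0445) [0.068 0.286 0.059] [-0.001  0.001 -0.   ] rows 2.2
(618, -302, 60, -0.0445) [0.068 0.287 0.459] [-0.001  0.001 -0.   ] rows 3.9
(618, -302, 53, -0.0445) [0.068 0.287 0.483] [-0.001  0.001 -0.   ] rows 4.1
```

>>> move_arm:
  rows: "0.03 0.12 0 0 0 0 1;0.06 0.24 0 0 0 0 1;0.068 0.287 0.05 0 0 0 1;0.068 0.287 0.15 0 0 0 1;0.068 0.287 0.25 0 0 0 1;0.068 0.287 0.35 0 0 0 1;0.068 0.287 0.43 0 0 0 1;0.068 0.287 0.47 0 0 0 1;0.068 0.287 0.47 0 0 0 1;0.068 0.287 0.47 0 0 0 1;0.068 0.287 0.47 0 0 0 1"

```text
clock: 9.7
eef_pos: [619.9, -302.1, 59.6]
tool_rot: [3.141, -0.003, -0.043]
force: [0.4, -0.2, -2.3]
width: 34.9
gripper_force: 62.3
```

```bash
python3 - <<'E'
from h import *
a,b=cam("top"),cam("scene")
B,_=blobs(cork(a));[print(s,c,pt(a,*c,14)) for s,c,r in B if 400<pt(a,*c,14)[0]<700 and c[0]>220]
cv2.imwrite("pics/c6.png",np.hstack([cv2.resize(a["img"][150:240,220:360,::-1],None,fx=3,fy=4,interpolation=cv2.INTER_CUBIC),cv2.resize(b["img"][180:270,140:230,::-1],None,fx=4,fy=4,interpolation=cv2.INTER_CUBIC)]))
go((622,-200,53,-.0445))
E
```

```text
86 [342.13953488 165.90697674] [ 689.05244071 -309.76541172]
127 [270.51968504 182.4488189 ] [635.55203241 -60.01215228]
137 [319.39416058 183.74452555] [ 627.53711472 -227.48624083]
131 [297.54198473 188.64122137] [ 611.95352486 -151.82840855]
195 [345.18974359 194.92307692] [ 586.81436829 -313.00070708]
212 [285.3490566  226.04716981] [ 485.00425634 -105.27025756]
211 [245.14218009 228.14218009] [480.63921899  29.64448326]
[ 619.6 -302.9   60. ] [ 3.14  -0.004 -0.044] 34.8 [-0.4 -0.1 -2. ] 9.8
(622, -200, 53, -0.0445) [-0.007 -0.343  0.023] [ 0.001 -0.002  0.001] rows 2.5
```

View pics/c6.png

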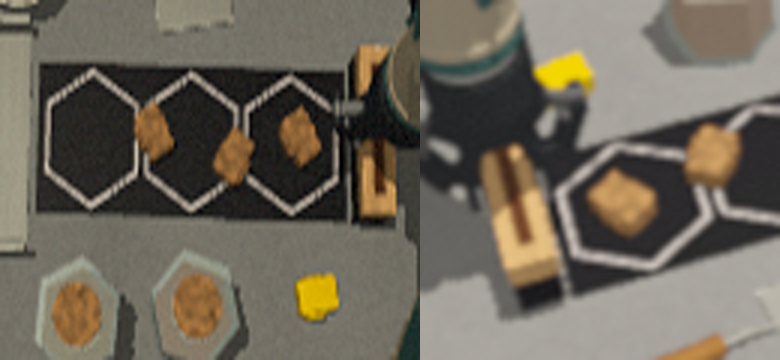

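Brush sits at the mat's right end, aligned, all three chunks ahead of it. Lower gently.

>>> move_arm:
  rows: "0 0 0.008 0 0 0 1;0 0 0.016 0 0 0 1;0 0 0.022 0 0 0 1;0 0 0.026 0 0 0 1;0 0 0.026 0 0 0 1"

```text
clock: 10.22
eef_pos: [617.9, -302.7, 49.9]
tool_rot: [-3.141, 0.0, -0.044]
force: [-0.3, 0.2, -1.6]
width: 35.0
gripper_force: 62.4
```

>>> move_arm:
  rows: "0.004 -0.01 -0.005 0 0 0 1;0.004 -0.03 -0.005 0 0 0 1;0.004 -0.06 -0.005 0 0 0 1;0.004 -0.09 -0.005 0 0 0 1;0.004 -0.12 -0.005 0 0 0 1;0.004 -0.15 -0.005 0 0 0 1;0.004 -0.18 -0.005 0 0 0 1;0.004 -0.21 -0.005 0 0 0 1;0.004 -0.24 -0.005 0 0 0 1;0.004 -0.27 -0.005 0 0 0 1;0.004 -0.3 -0.005 0 0 0 1;0.004 -0.32 -0.005 0 0 0 1"

```text
clock: 11.22
eef_pos: [623.7, -205.1, 51.6]
tool_rot: [-3.141, -0.0, -0.043]
force: [1.0, -0.1, -2.6]
width: 35.0
gripper_force: 62.4
```

```bash
python3 - <<'E'
from h import *
a=cam("top")
B,_=blobs(cork(a));[print(s,c,pt(a,*c,14)) for s,c,r in B if 400<pt(a,*c,14)[0]<700 and c[0]>150]
go((632,0,51,-.0445))
E
```

```text
35 [310.71428571 165.31428571] [ 693.46915247 -201.1619745 ]
127 [270.51181102 182.43307087] [635.60797601 -59.98673766]
153 [293.62745098 189.10457516] [ 610.61213393 -138.37312851]
185 [315.23243243 195.37837838] [ 587.31497625 -211.00973824]
212 [285.3490566  226.04716981] [ 485.00425634 -105.27025756]
211 [245.12322275 228.13744076] [480.65630012  29.70778794]
[ 623.9 -203.6   51.6] [-3.14  -0.    -0.042] 34.9 [-0.4  1.3 -1.9] 11.3
(632, 0, 51, -0.0445) [-0.001 -0.679  0.003] [-0.001 -0.     0.002] rows 4.9
```

Working as planned; continue the sweep.

>>> move_arm:
  rows: "0 -0.02 0 0 0 0 1;0 -0.05 0 0 0 0 1;0 -0.08 0 0 0 0 1;0 -0.11 0 0 0 0 1;0 -0.14 0 0 0 0 1;0 -0.17 0 0 0 0 1;0 -0.2 0 0 0 0 1;0 -0.23 0 0 0 0 1;0 -0.26 0 0 0 0 1;0 -0.29 0 0 0 0 1;0 -0.32 0 0 0 0 1;0 -0.35 0 0 0 0 1"

```text
clock: 12.27
eef_pos: [628.0, -101.0, 51.6]
tool_rot: [3.142, -0.0, -0.044]
force: [-0.4, -0.1, -1.5]
width: 34.9
gripper_force: 62.4
```

>>> move_arm:
  rows: "0 -0.02 0 0 0 0 1;0 -0.05 0 0 0 0 1;0 -0.08 0 0 0 0 1;0 -0.11 0 0 0 0 1;0 -0.14 0 0 0 0 1;0 -0.17 0 0 0 0 1;0 -0.2 0 0 0 0 1;0 -0.23 0 0 0 0 1;0 -0.26 0 0 0 0 1;0 -0.29 0 0 0 0 1;0 -0.31 0 0 0 0 1;0 -0.31 0 0 0 0 1"

```text
clock: 13.27
eef_pos: [632.2, -6.1, 51.5]
tool_rot: [-3.14, -0.0, -0.041]
force: [0.7, 0.2, -2.4]
width: 34.7
gripper_force: 62.4
```

```bash
python3 - <<'E'
from h import *
a,b=cam("top"),cam("scene")
cv2.imwrite("pics/c7.png",np.hstack([cv2.resize(a["img"][145:235,170:310,::-1],None,fx=3,fy=4,interpolation=cv2.INTER_CUBIC),cv2.resize(b["img"][150:240,215:305,::-1],None,fx=4,fy=4,interpolation=cv2.INTER_CUBIC)]))
go((637,107,51,-.0445))
E
```

```text
[632.1  -8.6  51.5] [-3.142  0.    -0.043] 34.8 [-0.4 -0.8 -2.8] 13.4
(637, 107, 51, -0.0445) [-0.    -0.386  0.002] [-0.     0.     0.001] rows 2.8
```

View pics/c7.png

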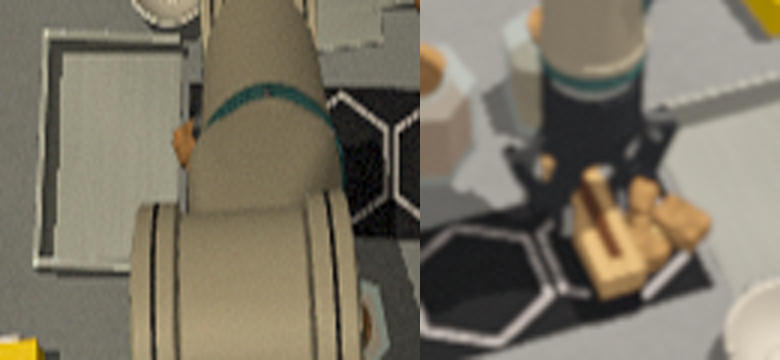

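All three chunks are ahead of the bristles (scene crop ~ (645,190), (650,235), (685,220)), below the fingertips. Continue into the pan.

>>> move_arm:
  rows: "0 -0.02 0 0 0 0 1;0 -0.05 0 0 0 0 1;0 -0.08 0 0 0 0 1;0 -0.11 0 0 0 0 1;0 -0.14 0 0 0 0 1;0 -0.17 0 0 0 0 1;0 -0.2 0 0 0 0 1;0 -0.23 0 0 0 0 1;0 -0.26 0 0 0 0 1;0 -0.29 0 0 0 0 1;0 -0.32 0 0 0 0 1;0 -0.34 0 0 0 0 1"

```text
clock: 14.37
eef_pos: [636.6, 94.7, 51.6]
tool_rot: [-3.141, -0.0, -0.043]
force: [-0.6, 0.2, -2.5]
width: 35.0
gripper_force: 62.3
```

>>> move_arm:
  rows: "0 -0.02 0 0 0 0 1;0 -0.04 0 0 0 0 1;0 -0.06 0 0 0 0 1;0 -0.07 0 0 0 0 1;0 -0.07 0 0 0 0 1;0 -0.07 0 0 0 0 1"

```text
clock: 14.87
eef_pos: [637.5, 114.1, 51.5]
tool_rot: [-3.142, -0.0, -0.044]
force: [0.2, -0.6, -1.2]
width: 34.6
gripper_force: 62.3
```

```bash
python3 - <<'E'
from h import *
b=cam("scene")
B,_=blobs(cork(b));[print(s,c,pt(b,*c,14)) for s,c,r in B if 500<pt(b,*c,14)[0]<750]
cv2.imwrite("pics/c8.png",cv2.resize(b["img"][140:240,220:350,::-1],None,fx=5,fy=5,interpolation=cv2.INTER_CUBIC))
go((637,110,51,-.0445))
E
```

```text
24 [283.375      181.04166667] [553.33286228 124.23716052]
568 [302.08274648 198.13556338] [644.94543989 149.10423141]
[637.5 113.6  51.5] [ 3.141 -0.    -0.044] 34.9 [-0.   0.2 -2.8] 14.9
(637, 110, 51, -0.0445) [-0.001  0.012  0.002] [ 0. -0.  0.] rows 0.1
```

View pics/c8.png

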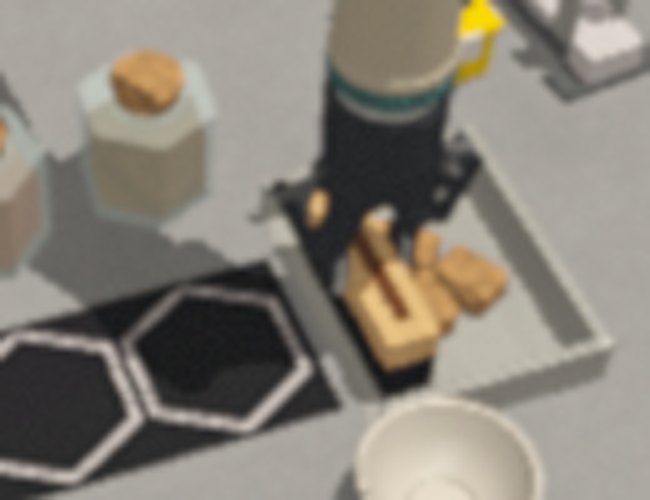

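All three chunks are inside the pan, ~45 mm+ past the mouth. Back off, lift, and carry the brush to the bare area left of the pan.

>>> move_arm:
  rows: "0 0.015 0 0 0 0 1;0 0.03 -0.01 0 0 0 1;0 0.03 -0.08 0 0 0 1;0 0.03 -0.18 0 0 0 1;0 0.03 -0.27 0 0 0 1;0 -0.05 -0.28 0 0 0 1;0 -0.17 -0.28 0 0 0 1;0 -0.3 -0.28 0 0 0 1;0 -0.43 -0.28 0 0 0 1;0 -0.56 -0.28 0 0 0 1;0 -0.68 -0.28 0 0 0 1;0 -0.73 -0.28 0 0 0 1"

```text
clock: 15.92
eef_pos: [645.6, 340.1, 135.7]
tool_rot: [-3.136, 0.0, -0.039]
force: [-0.1, 0.9, -3.2]
width: 34.7
gripper_force: 62.3
```

```bash
python3 - <<'E'
from h import *
a=cam("top")
B,_=blobs(cork(a));[print(s,c,pt(a,*c,14)) for s,c,r in B if 400<pt(a,*c,14)[0]<750 and 150<c[0]<350]
go((640,335,56,-.0445),(640,335,51,-.0445))
E
```

```text
376 [205.02925532 183.42553191] [636.77304006 165.35375357]
212 [285.3490566  226.04716981] [ 485.00425634 -105.27025756]
209 [245.215311   228.12440191] [480.69383381  29.39842586]
[645.2 342.  135.5] [-3.135e+00  1.000e-03 -3.600e-02] 34.7 [ 0.4  2.8 -1.9] 16.0
(640, 335, 56, -0.0445) [-0.016  0.026  0.265] [-0.004  0.     0.005] rows 1.9
(640, 335, 51, -0.0445) [-0.016  0.026  0.281] [-0.004  0.     0.005] rows 2.0
```

>>> move_arm:
  rows: "0 0 0.08 0 0 0 1;0 0 0.17 0 0 0 1;0 0 0.24 0 0 0 1;0 0 0.265 0 0 0 1;0 0 0.275 0 0 0 1;0 0 0.28 0 0 0 1;0 0 0.285 0 0 0 1;0 0 0.287 0 0 0 1;0 0 0.287 0 0 0 1"

```text
clock: 16.72
eef_pos: [647.9, 333.0, 50.8]
tool_rot: [-3.14, -0.002, -0.044]
force: [-0.1, 0.5, -2.2]
width: 34.5
gripper_force: 62.4
```

>>> move_arm:
  rows: "0 0 0.002 0 0 0 1;0 0 0.004 0 0 0 1;0 0 0.006 0 0 0 1;0 0 0.006 0 0 0 1;0 0 0.006 0 0 0 1"

```text
clock: 17.13
eef_pos: [647.7, 333.0, 49.8]
tool_rot: [-3.141, -0.002, -0.044]
force: [-1.9, -0.3, 6.4]
width: 34.7
gripper_force: 63.4
```

>>> move_arm:
  rows: "0 0 0 0 0 0 0.2;0 0 0 0 0 0 0;0 0 0 0 0 0 -0.5;0 0 0 0 0 0 -1;0 0 0 0 0 0 -1;0 0 0 0 0 0 -1;0 0 0 0 0 0 -1;0 0 -0.05 0 0 0 -1;0 0 -0.15 0 0 0 -1;0 0 -0.28 0 0 0 -1;0 0 -0.4 0 0 0 -1;0 0 -0.5 0 0 0 -1"

```text
clock: 18.13
eef_pos: [647.9, 333.0, 201.9]
tool_rot: [-3.14, -0.003, -0.044]
force: [0.3, 0.4, 0.3]
width: 85.2
gripper_force: 0.0
```

```bash
python3 - <<'E'
from h import *
a=cam("top")
B,_=blobs(cork(a));[print(s,c,r,pt(a,*c,14)) for s,c,r in B if 400<pt(a,*c,14)[0]<750 and 110<c[0]<350]
b=cam("scene")
B,_=blobs(cork(b));[print("S",s,c,r,pt(b,*c,14),pt(b,*c,101)) for s,c,r in B if c[0]>150]
cv2.imwrite("pics/c9.png",np.hstack([cv2.resize(a["img"][140:260,100:310,::-1],None,fx=2,fy=4,interpolation=cv2.INTER_CUBIC),cv2.resize(b["img"][110:230,210:300,::-1],None,fx=4,fy=4,interpolation=cv2.INTER_CUBIC)]))
go()
E
```

```text
358 [154.12011173 183.67039106] [147 159  15  41] [639.53754925 340.93409461]
375 [205.184      183.59733333] [193 172  23  27] [636.15713569 164.81628447]
210 [285.31904762 226.01904762] [278 218  16  17] [ 485.10029653 -105.1733102 ]
211 [245.14218009 228.14218009] [237 220  17  17] [480.63921899  29.64448326]
S 2816 [428.38707386  64.14950284] [398  25  67  79] [ 140.10147191 1072.83345148] [245.54847452 950.25868861]
S 231 [469.53679654  73.12121212] [447  57  37  48] [ 271.49682042 1200.99557409] [ 365.28483327 1067.0487125 ]
S 137 [248.73722628 155.66423358] [242 150  14  13] [394.39069951  60.58354712] [477.27407612  27.8278791 ]
S 145 [213.46206897 166.93793103] [207 161  14  13] [400.52285417 -75.40346926] [482.86211162 -96.09271903]
S 500 [353.566 178.326] [339 161  31  36] [632.95525408 354.20029444] [694.67028851 295.39138565]
S 377 [306.06896552 195.28116711] [294 184  28  24] [638.99793135 166.93001792] [700.17678612 124.73800053]
S 303 [193.30363036 275.45544554] [172 264  45  24] [ 780.26881153 -261.09798459] [ 828.91239954 -265.31016362]
S 440 [211.6        329.23863636] [200 318  24  24] [ 943.77445067 -261.33322066] [ 977.90983429 -265.52452669]
[650.9 334.4 206.2] [-3.135 -0.012 -0.044] 85.5 [ 0.4 -0.6  0.5] 18.2
```

View pics/c9.png

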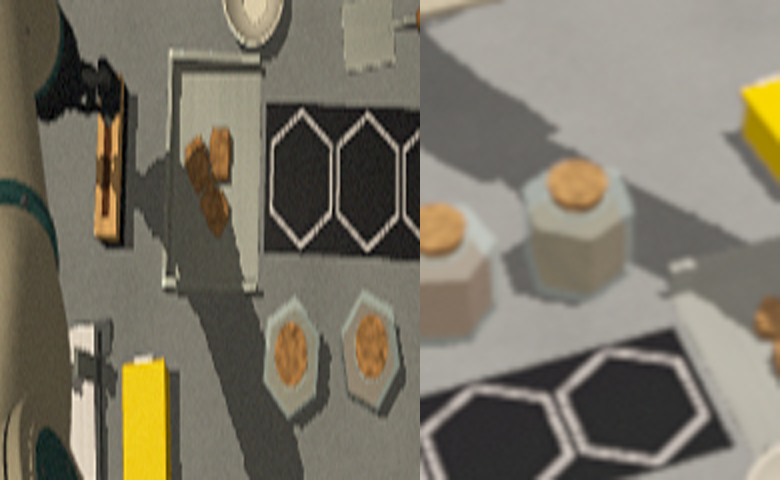

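Brush stands at (640,335); three chunks in the pan at top-view x 193–216, all past the mouth. Now the jars: half close the fingers (~50 mm) and cradle each jar's robot-side corner.

```bash
python3 - <<'E'
from h import *
go((420,34.5,190,-.1),(406.5,34.5,190,-.1),(406.5,34.5,50,-.1))
E
```

```text
[650.9 334.4 206.2] [-3.135 -0.012 -0.044] 85.5 [ 0.4 -0.6  0.5] 18.2
(420, 34.5, 190, -0.1) [-0.725  1.033  0.038] [-0.005 -0.007  0.036] rows 9.1
(406.5, 34.5, 190, -0.1) [-0.77   1.035  0.038] [-0.005 -0.007  0.036] rows 9.3
(406.5, 34.5, 50, -0.1) [-0.776  1.038  0.505] [-0.005 -0.007  0.036] rows 10.0
```

>>> move_arm:
  rows: "-0.05 0.1 0 0 0 0.005 -0.3;-0.12 0.2 0 0 0 0.01 -0.3;-0.19 0.3 0 0 0 0.015 -0.3;-0.26 0.4 0 0 0 0.02 -0.3;-0.33 0.5 0 0 0 0.025 -0.3;-0.41 0.6 0 0 0 0.03 -0.3;-0.49 0.7 0 0 0 0.036 -0.3;-0.57 0.8 0 0 0 0.036 -0.3;-0.64 0.9 0 0 0 0.036 -0.3;-0.7 1 0 0 0 0.036 -0.3;-0.71 1 0 0 0 0.036 -0.3;-0.71 1 0 0 0 0.036 -0.3"

```text
clock: 19.23
eef_pos: [419.7, 40.7, 198.2]
tool_rot: [3.141, 0.0, -0.104]
force: [0.6, 0.7, 0.2]
width: 55.4
gripper_force: 0.0
```

```bash
python3 - <<'E'
from h import *
go((406.5,34.5,190,-.1),(406.5,34.5,50,-.1))
E
```

```text
[419.7  40.7 198.2] [ 3.141  0.    -0.104] 55.4 [0.6 0.7 0.2] 19.2
(406.5, 34.5, 190, -0.1) [-0.042  0.025  0.027] [ 0.     0.    -0.003] rows 0.4
(406.5, 34.5, 50, -0.1) [-0.042  0.025  0.494] [ 0.     0.    -0.003] rows 3.6
```

>>> move_arm:
  rows: "-0.02 0.012 0 0 0 0 -0.2;-0.042 0.025 0.05 0 0 0 -0.2;-0.042 0.025 0.15 0 0 0 -0.2;-0.042 0.025 0.25 0 0 0 -0.2;-0.042 0.025 0.35 0 0 0 -0.2;-0.042 0.025 0.44 0 0 0 -0.2;-0.042 0.025 0.49 0 0 0 -0.2;-0.042 0.025 0.49 0 0 0 -0.2;-0.042 0.025 0.49 0 0 0 -0.2"

```text
clock: 19.98
eef_pos: [403.1, 41.7, 59.0]
tool_rot: [-3.129, 0.02, -0.099]
force: [0.2, -0.6, 1.1]
width: 51.3
gripper_force: 0.0
```

```bash
python3 - <<'E'
from h import *
go((431,31.5,50,-.1),(589.7,15.5,50,-.1))
a,b=cam("top"),cam("scene")
cv2.imwrite("pics/c10.png",np.hstack([cv2.resize(a["img"][190:270,210:310,::-1],None,fx=4,fy=4,interpolation=cv2.INTER_CUBIC),cv2.resize(b["img"][110:190,180:280,::-1],None,fx=4,fy=4,interpolation=cv2.INTER_CUBIC)]))
B,_=blobs(cork(b));[print("S",s,c,pt(b,*c,101)) for s,c,r in B if 180<c[0]<270 and c[1]<180]
B,_=blobs(cork(a));[print(s,c,pt(a,*c,101)) for s,c,r in B if 220<c[0]<300 and 180<c[1]<250]
E
```

```text
[403.1  41.7  59. ] [-3.129  0.02  -0.099] 51.3 [ 0.2 -0.6  1.1] 20.0
(431, 31.5, 50, -0.1) [0.096 0.025 0.028] [-0.008  0.012  0.   ] rows 0.7
(589.7, 15.5, 50, -0.1) [0.628 0.025 0.017] [-0.008  0.012  0.   ] rows 4.5
S 129 [248.93023256 155.91472868] [478.60466543  27.97938921]
S 152 [213.27631579 166.76315789] [481.90022135 -96.39708039]
209 [285.32057416 225.98086124] [477.51087776 -97.34922905]
119 [247.11764706 225.81512605] [480.35176326  21.25335406]
```

View pics/c10.png

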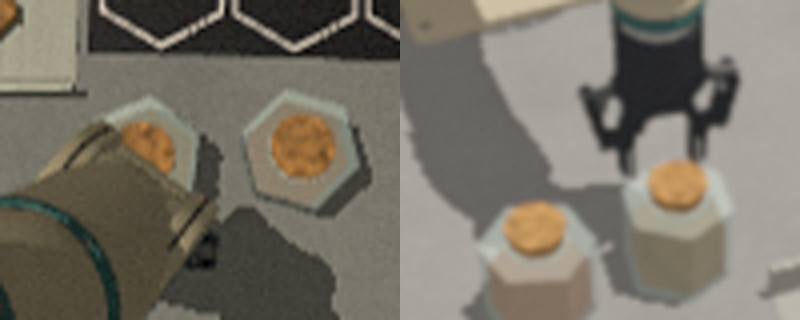

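Fingers stand behind the left jar (jar A), corner between them. Advance to near contact.

>>> move_arm:
  rows: "0.02 0 0 0 0 0 -0.2;0.04 0 0 0 0 0 -0.2;0.05 0 0 0 0 0 -0.2;0.06 0 0 0 0 0 -0.2;0.06 0 0 0 0 0 -0.2;0.06 0 0 0 0 0 -0.2"

```text
clock: 20.58
eef_pos: [420.5, 38.6, 59.7]
tool_rot: [-3.129, 0.02, -0.102]
force: [0.1, 0.7, 0.3]
width: 51.1
gripper_force: 0.0
```

```bash
python3 - <<'E'
from h import *
go((431,31.5,50,-.1),(589.7,15.5,50,-.1))
b=cam("scene")
B,_=blobs(cork(b));[print("S",s,c,pt(b,*c,101)) for s,c,r in B if 180<c[0]<270 and c[1]<180]
E
```

```text
[420.5  38.6  59.7] [-3.129  0.02  -0.102] 51.1 [0.1 0.7 0.3] 20.6
(431, 31.5, 50, -0.1) [0.038 0.02  0.031] [-0.008  0.012 -0.001] rows 0.4
(589.7, 15.5, 50, -0.1) [0.569 0.019 0.021] [-0.008  0.012 -0.001] rows 4.1
S 131 [249.02290076 155.84732824] [478.42490632  28.38039461]
S 153 [213.2875817  166.71895425] [481.72660147 -96.3014165 ]
```

>>> move_arm:
  rows: "0.02 0.01 0 0 0 0 -0.2;0.035 0.02 0 0 0 0 -0.2;0.045 0.02 0 0 0 0 -0.2;0.045 0.02 0 0 0 0 -0.2;0.045 0.02 0 0 0 0 -0.2"

```text
clock: 21.05
eef_pos: [431.7, 31.3, 59.0]
tool_rot: [-3.129, 0.023, -0.102]
force: [-4.2, 0.1, 3.5]
width: 51.1
gripper_force: 2.8
```

```bash
python3 - <<'E'
from h import *
go((431,31.5,50,-.1),(589.7,15.5,50,-.1)); print(read_state()["qpos"])
b=cam("scene")
B,_=blobs(cork(b));[print("S",s,c,pt(b,*c,101)) for s,c,r in B if 180<c[0]<270 and c[1]<180]
E
```

```text
[431.7  31.3  59. ] [-3.129  0.023 -0.102] 51.1 [-4.2  0.1  3.5] 21.1
(431, 31.5, 50, -0.1) [-0.002 -0.     0.03 ] [-0.008  0.014 -0.001] rows 0.2
(589.7, 15.5, 50, -0.1) [ 0.53  -0.001  0.018] [-0.008  0.014 -0.001] rows 3.8
[-0.32805766  0.71550995  0.30183682  2.23826629 -0.75646456  0.31272506
 -1.03456025]
S 133 [248.97744361 156.40601504] [480.8021049   27.26518094]
S 153 [213.28104575 166.71895425] [481.71877088 -96.32079345]
```

>>> move_arm:
  rows: "0.015 0 0 0 0 0 -0.2;0.03 0 0 0 0 0 -0.2;0.05 0 0 0 0 0 -0.2;0.07 0 0 0 0 0 -0.2;0.09 0 0 0 0 0 -0.2;0.11 0 0 0 0 0 -0.2;0.13 0 0 0 0 0 -0.2;0.15 0 0 0 0 0 -0.2;0.17 0 0 0 0 0 -0.2;0.19 0 0 0 0 0 -0.2;0.21 0 0 0 0 0 -0.2;0.21 0 0 0 0 0 -0.2"

```text
clock: 22.1
eef_pos: [494.5, 25.1, 57.8]
tool_rot: [-3.129, 0.023, -0.102]
force: [-5.7, 0.1, 3.4]
width: 51.3
gripper_force: 4.3
```

```bash
python3 - <<'E'
from h import *
go((589.7,15.5,50,-.1))
b=cam("scene")
B,_=blobs(cork(b));[print("S",s,c,pt(b,*c,101)) for s,c,r in B if 180<c[0]<270 and c[1]<200]
E
```

```text
[494.5  25.1  57.8] [-3.129  0.023 -0.102] 51.3 [-5.7  0.1  3.4] 22.1
(589.7, 15.5, 50, -0.1) [ 0.319 -0.     0.019] [-0.008  0.015 -0.001] rows 2.3
S 144 [213.16666667 166.94444444] [482.53591045 -96.97719813]
S 148 [254.54054054 169.60810811] [543.096886    21.38283941]
```

>>> move_arm:
  rows: "0.02 0 0 0 0 0 -0.2;0.05 0 0 0 0 0 -0.2;0.08 0 0 0 0 0 -0.2;0.11 0 0 0 0 0 -0.2;0.14 0 0 0 0 0 -0.2;0.17 0 0 0 0 0 -0.2;0.2 0 0 0 0 0 -0.2;0.23 0 0 0 0 0 -0.2;0.26 0 0 0 0 0 -0.2;0.28 0 0 0 0 0 -0.2;0.295 0 0 0 0 0 -0.2;0.305 0 0 0 0 0 -0.2"

```text
clock: 23.15
eef_pos: [584.1, 15.9, 56.1]
tool_rot: [-3.129, 0.026, -0.102]
force: [-12.1, 0.5, 11.8]
width: 51.2
gripper_force: 7.0
```

```bash
python3 - <<'E'
from h import *
go((589.7,15.5,50,-.1))
a,b=cam("top"),cam("scene")
B,_=blobs(cork(b));[print("S",s,c,pt(b,*c,101)) for s,c,r in B if 180<c[0]<280 and c[1]<210]
B,_=blobs(cork(a));[print(s,c,pt(a,*c,101)) for s,c,r in B if 220<c[0]<300 and 160<c[1]<250]
E
```

```text
[584.1  15.9  56.1] [-3.129  0.026 -0.102] 51.2 [-12.1   0.5  11.8] 23.1
(589.7, 15.5, 50, -0.1) [ 0.019 -0.     0.02 ] [-0.008  0.017 -0.001] rows 0.2
S 146 [213.10958904 166.80821918] [481.89121757 -96.95471994]
S 164 [262.98780488 190.37804878] [633.38090737  11.96494017]
203 [285.56157635 226.17241379] [476.90290815 -98.07419004]
```

>>> move_arm:
  rows: "0.008 0 0 0 0 0 -0.2;0.008 0 0 0 0 0 -0.2;-0.03 0 0 0 0 0 -0.2;-0.08 0 0 0 0 0 -0.2;-0.12 0 0 0 0 0 -0.2;-0.16 0 -0.1 0 0 0 -0.2;-0.2 0 -0.2 0 0 0 -0.2;-0.25 0 -0.32 0 0 0 -0.2;-0.3 0.02 -0.44 0 0 0 -0.2;-0.36 0.05 -0.46 0 0 0 -0.2;-0.36 0.05 -0.46 0 0 0 -0.2"

```text
clock: 24.17
eef_pos: [479.5, 8.1, 198.7]
tool_rot: [-3.129, 0.016, -0.104]
force: [-0.4, 0.4, -1.0]
width: 51.4
gripper_force: 0.0
```

```bash
python3 - <<'E'
from h import *
go((412,-93.5,185,-.047),(412,-93.5,50,-.047))
a,b=cam("top"),cam("scene")
B,_=blobs(cork(b));[print("S",s,c,pt(b,*c,101)) for s,c,r in B if 180<c[0]<280 and c[1]<210]
B,_=blobs(cork(a));[print(s,c,pt(a,*c,101)) for s,c,r in B if 220<c[0]<300 and 160<c[1]<250]
E
```

```text
[479.5   8.1 198.7] [-3.129  0.016 -0.104] 51.4 [-0.4  0.4 -1. ] 24.2
(412, -93.5, 185, -0.047) [-0.188  0.361  0.044] [-0.008  0.01  -0.037] rows 2.9
(412, -93.5, 50, -0.047) [-0.181  0.367  0.494] [-0.008  0.01  -0.037] rows 4.6
S 133 [213.30827068 167.2556391 ] [484.02054141 -96.99528702]
S 163 [262.93251534 190.90797546] [635.26609703  10.97302845]
90 [251.72222222 175.95555556] [639.19181575   3.91380007]
183 [285.18032787 225.85245902] [477.91719483 -96.92926457]
```

>>> move_arm:
  rows: "-0.06 0.1 0 0 0 0 -0.2;-0.12 0.2 0 0 0 -0.02 -0.2;-0.18 0.3 0 -0.008 0.01 -0.037 -0.2;-0.19 0.365 0.02 -0.008 0.01 -0.037 -0.2;-0.185 0.365 0.12 -0.008 0.01 -0.037 -0.2;-0.185 0.365 0.22 -0.008 0.01 -0.037 -0.2;-0.185 0.365 0.32 -0.008 0.01 -0.037 -0.2;-0.185 0.365 0.42 -0.008 0.01 -0.037 -0.2;-0.185 0.365 0.48 -0.008 0.01 -0.037 -0.2;-0.185 0.365 0.48 -0.008 0.01 -0.037 -0.2;-0.185 0.365 0.48 -0.008 0.01 -0.037 -0.2"

```text
clock: 25.18
eef_pos: [411.5, -92.2, 50.6]
tool_rot: [3.14, 0.005, -0.045]
force: [-0.0, 0.0, -0.1]
width: 51.5
gripper_force: 0.0
```

```bash
python3 - <<'E'
from h import *
go((434,-94.8,50,-.047),(584.5,-101.9,50,-.047))
b=cam("scene")
B,_=blobs(cork(b));[print("S",s,c,pt(b,*c,101)) for s,c,r in B if 180<c[0]<280 and c[1]<210]
E
```

```text
[411.5 -92.2  50.6] [ 3.14   0.005 -0.045] 51.5 [-0.   0.  -0.1] 25.2
(434, -94.8, 50, -0.047) [0.075 0.005 0.001] [0.001 0.003 0.001] rows 0.5
(584.5, -101.9, 50, -0.047) [ 0.578  0.006 -0.001] [0.001 0.003 0.001] rows 4.2
S 148 [213.41216216 166.84459459] [482.40755865 -96.1091339 ]
S 163 [262.93251534 190.90797546] [635.26609703  10.97302845]
```

>>> move_arm:
  rows: "0.03 0.005 0 0 0 0 -0.2;0.055 0.005 0 0 0 0 -0.2;0.07 0.005 0 0 0 0 -0.2;0.085 0.005 0 0 0 0 -0.2;0.1 0.005 0 0 0 0 -0.2;0.12 0.005 0 0 0 0 -0.2;0.145 0.005 0 0 0 0 -0.2;0.17 0.005 0 0 0 0 -0.2;0.2 0.005 0 0 0 0 -0.2;0.23 0.005 0 0 0 0 -0.2;0.26 0.005 0 0 0 0 -0.2;0.28 0.005 0 0 0 0 -0.2"

```text
clock: 26.23
eef_pos: [494.3, -96.4, 52.0]
tool_rot: [-3.141, 0.006, -0.044]
force: [-5.3, 0.5, 4.7]
width: 51.0
gripper_force: 3.5
```

```bash
python3 - <<'E'
from h import *
go((584.5,-101.9,50,-.047))
b=cam("scene")
B,_=blobs(cork(b));[print("S",s,c,pt(b,*c,101)) for s,c,r in B if 180<c[0]<280 and c[1]<210]
E
```

```text
[494.3 -96.4  52. ] [-3.141  0.006 -0.044] 51.0 [-5.3  0.5  4.7] 26.2
(584.5, -101.9, 50, -0.047) [0.301 0.005 0.005] [-0.     0.004  0.002] rows 2.2
S 152 [218.60526316 180.57236842] [544.70989793 -99.9354587 ]
S 163 [262.93251534 190.90797546] [635.26609703  10.97302845]
```

>>> move_arm:
  rows: "0.02 0 0 0 0 0 -0.2;0.05 0 0 0 0 0 -0.2;0.08 0 0 0 0 0 -0.2;0.11 0 0 0 0 0 -0.2;0.14 0 0 0 0 0 -0.2;0.17 0 0 0 0 0 -0.2;0.2 0 0 0 0 0 -0.2;0.23 0 0 0 0 0 -0.2;0.26 0 0 0 0 0 -0.2;0.28 0 0 0 0 0 -0.2;0.287 0 0 0 0 0 -0.2;0.287 0 0 0 0 0 -0.2"

```text
clock: 27.28
eef_pos: [581.1, -100.5, 51.4]
tool_rot: [3.141, 0.004, -0.044]
force: [-2.2, 0.3, 2.4]
width: 51.2
gripper_force: 2.0
```

>>> move_arm:
  rows: "-0.04 0 0 0 0 0 -0.2;-0.1 0 0 0 0 0 -0.2;-0.15 0 -0.05 0 0 0 -0.2;-0.2 0 -0.15 0 0 0 -0.2;-0.25 0 -0.27 0 0 0 -0.2;-0.3 0 -0.4 0 0 0 -0.2;-0.35 0 -0.5 0 0 0 -0.2;-0.4 0.1 -0.55 0 0 0 -0.2;-0.4 0.2 -0.6 0 0 0 -0.2;-0.4 0.3 -0.6 0 0 0 -0.2;-0.4 0.35 -0.6 0 0 0 -0.2;-0.4 0.35 -0.6 0 0 0 -0.2"

```text
clock: 28.28
eef_pos: [458.0, -204.8, 233.0]
tool_rot: [3.137, -0.001, -0.049]
force: [-0.5, -0.5, -1.1]
width: 51.4
gripper_force: 0.0
```

```bash
python3 - <<'E'
from h import *
go()
a,b=cam("top"),cam("scene")
B,_=blobs(cork(b));[print("S",s,c,pt(b,*c,101)) for s,c,r in B if 180<c[0]<280 and c[1]<230]
B,_=blobs(cork(a));[print(s,c,pt(a,*c,101)) for s,c,r in B if 120<c[0]<350 and 150<c[1]<270]
cv2.imwrite("pics/c11.png",np.hstack([cv2.resize(a["img"][140:240,130:350,::-1],None,fx=2,fy=4,interpolation=cv2.INTER_CUBIC),cv2.resize(b["img"][150:250,165:255,::-1],None,fx=4,fy=4,interpolation=cv2.INTER_CUBIC)]))
E
```

```text
[ 458.  -204.8  233. ] [ 3.137e+00 -1.000e-03 -4.900e-02] 51.4 [-0.5 -0.5 -1.1] 28.3
S 163 [262.93251534 190.90797546] [635.26609703  10.97302845]
S 179 [226.69832402 200.88826816] [ 630.58304843 -104.06206869]
508 [154.04724409 178.68700787] [636.73116202 316.5851417 ]
191 [249.67015707 178.80628272] [629.9831984   10.64123203]
373 [204.98391421 183.46648794] [617.71392373 153.31679252]
192 [286.09375 179.4375 ] [ 625.50753072 -105.4322777 ]
```

View pics/c11.png

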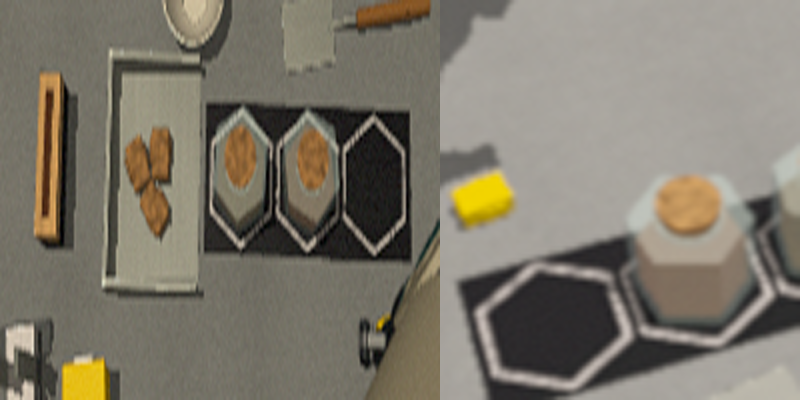

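Both jars sit centred on their hexagons, chunks are in the pan, and the brush is upright at left. Wait a moment to make sure nothing is moving.

>>> move_arm:
  rows: "0 0 0 0 0 0 -0.2;0 0 0 0 0 0 -0.2;0 0 0 0 0 0 -0.2;0 0 0 0 0 0 -0.2;0 0 0 0 0 0 -0.2;0 0 0 0 0 0 -0.2;0 0 0 0 0 0 -0.2;0 0 0 0 0 0 -0.2;0 0 0 0 0 0 -0.2;0 0 0 0 0 0 -0.2;0 0 0 0 0 0 -0.2;0 0 0 0 0 0 -0.2"

```text
clock: 29.38
eef_pos: [457.3, -200.2, 231.6]
tool_rot: [-3.141, 0.004, -0.044]
force: [-0.6, -0.4, 0.5]
width: 51.1
gripper_force: 0.0
```

```bash
python3 - <<'E'
from h import *
a,b=cam("top"),cam("scene")
S=[pt(b,*c,101) for s,c,r in blobs(cork(b))[0] if 180<c[0]<280 and c[1]<230]
B=[pt(a,*c,101) for s,c,r in blobs(cork(a))[0] if 230<c[0]<300 and 160<c[1]<210]
print(S,B)
m=[(634.5,11),(629.5,-104)]
ok=len(S)==2==len(B) and all(min(np.hypot(*(np.array(q)-p)) for q in m)<11 for p in S+B)
print(ok, finish_job() if ok else "look again")
E
```

```text
[array([635.26609703,  10.97302845]), array([ 630.4464939 , -104.10685825])] [array([630.20353601,  10.52026522]), array([ 625.43617645, -105.14723153])]
the job is handed in; nothing more can be done
True None
```

I handed the job in at about 29 s; no verdict came back. By the cameras, all three cork chunks are in the pan, the brush stands on its bristles left of the pan, and both jars are about 5 mm or less from the centres of their own hexagons.

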